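# Hand-spin check of a refitted centrifuge rotor

## Robot

A 6-joint arm with a two-finger parallel gripper is mounted at the origin on the work surface. World frame = base frame: x ahead of the robot, y to its left, z up, the work surface at z = 0. Lengths are in mm, angles in rad, forces in N, time in s.
With the tool pointing down it reaches from about 400 to 925 mm from the base axis. Payload 12.5 kg.
Tool frame: the origin (TCP) lies on the centre line of the jaws, within the pads' length; the fingertips stand 14 mm ahead of it and the grasp point (between the pads) lies 5 mm behind it; z points along the fingers, x is the direction in which the jaws open and shut, and the axes are right-handed (so a half turn about z gives the same grasp; the last joint's range is limited). The gripper opens to 95 mm and grips with 3 to 60 N. Pads are 20 mm wide; open, the fingers measure 119 mm over their backs; the gripper's body (75 mm by 180 mm) begins 59 mm behind the grasp point.
Start: joints at [1.148, 0.491, 1.559, -0, 1.092, -0.106], TCP at [194.688, 593.921, 228.661] pointing down, gripper open.
Joint ranges: [-3.1, 3.1], [-0.84, 2.19], [0.05, 2.79], [-1.13, 4.28], [0.06, 2.93], [-2.69, 2.69]. Speed limits (rad/s): [2.22, 2.22, 2.79, 3.14, 3.14, 3.14].

## Interface

Orientations are given as [roll, pitch, yaw] about the fixed x, y, z axes, in that order (R = Rz(yaw) Ry(pitch) Rx(roll)).
In Python, from cell import state, read_camera, job_done gives the robot as it stands.
- The arm moves only by the shell command python3 -m handwheel 'ROWS'. ROWS is JSON, a list of rows, each an object of numbers: "hand": the finger opening in m, from 0 to 0.0951; "x", "y", "z": the shift along the world's x, y, z in m; "spin": the turn about the world's z in units of 5 degrees (1.0 is 5 degrees). In form: [{"hand": .., "x": .., "y": .., "z": .., "spin": ..}, ...]. A call has 1 to 20 rows; each row is the pose to reach, as a shift and turn from the pose commanded when the call began; what a row does not reach only later rows make up. A row lasts 1/12 s, in which the tool goes at most 41.7 mm and 7.16 degrees, less where a joint would pass 70% of its speed; a pose out of reach is approached as far as the arm can. A call with a gripper value outside its range is refused whole. The fingers move at their own pace and stop on an object; the grip force is fixed at half the most. Time passes only in rows, so rows that repeat a pose let the fingers close. It gives the time, the measured TCP pose, the force and the opening at its end, in the units of the state.
- state(): the state, without advancing time (a new reading comes with each control period).
- read_camera(name): name is "scene" or "top"; returns a dict with "img" (384x512x3 uint8, red, green, blue), "fx", "fy", "cx", "cy" (pixels), "T" (4x4, takes a point from camera to world coordinates). Camera axes: x right, y down, z forward; pixel columns grow to the right and rows downward; lengths in mm; the calibration is good to about 2 mm. A picture is of the moment at which its call begins. There is no depth.
- job_done(): hands the job in, once; it reports no verdict.
The state is a dict: "t": time; "joints": joint angles; "qvel": joint speeds; "tau": joint torques, N m; "eef_pos": TCP position; "tcp_rot": TCP orientation; "ft_force": force on the tool from outside, world axes, zero at the start; "moment": the same for the moment, N m; "opening": opening from 0.0 (shut) to 1.0 (fully open).
Only numpy, scipy, OpenCV 4.12 (cv2) and the standard library are available. Lean on these libraries where they do the work, as an engineer would, in place of code of your own. Each camera call takes 0.05 s, during which the arm holds its last target. There are 200 camera calls.

## Task

The centrifuge rotor has just been refitted: push it round by its arms, either way, to about 20 rpm, take your hand off and let it run on untouched for at least 4 seconds while it stays between 16 and 24 rpm (give it another push if it was too slow or too fast). Then catch it gently, without letting an arm bang against your fingers, and bring it to rest with its red arm at the red index on the rim, hand clear. Leave the buckets, the tube rack and the tip box where they stand.

Things in the scene. Friction and masses are not known exactly. Their poses are not given: they have to be found in the camera images.
- centrifuge: Fixed bench centrifuge, lid off, white case 460 x 420 mm (x, y), 220 mm high, black control panel on its front (-x) face. Origin on the bench under the vertical axis of chamber and rotor. Open round chamber, inner radius 178 mm, floor 66 mm above the bench; the black seal round its mouth reaches 225 mm, two hinge lugs at the rear deck edge 238 mm above the bench.
- index (a point): Tip of the red pointer painted on the rim in front of the chamber, 200 mm from the rotor's axis in the centrifuge's -x direction.
- red_tip (a point): Top of the red arm's end, 130 mm from the axis.
- bucket_a: Loose aluminium rotor bucket with tubes, 85 x 62 x 75 mm, standing on the bench beside the centrifuge; origin at its underside.
- bucket_b: A second bucket like it.
- tube_rack: Loose blue tube rack 130 x 85 x 45 mm; origin at its underside.
- tip_box: Loose pipette tip box with a clear lid, 122 x 87 x 75 mm; origin at its underside.
- hub_top (a point): Top of the nut on the axis of a bare aluminium rotor, 223 mm above the bench; nut radius 20 mm, hub 34 mm. The rotor has four straight arms at 90 degrees, 28 mm wide, 26 mm high, tops 205 mm above the bench, plain flanks from 34 to 105 mm from the axis, wider ends with pins, up to 36 mm either side of the arm's centreline, out to 140 mm. Free below the arms to 100 mm above the bench.
- rotor (a joint): Rotor angle, rad: 0 with the red arm at the red index, positive anticlockwise from above, no stops, counts on over full turns. Bearing friction about 0.0008 N m plus 0.0001 N m per rad/s: at 2.1 rad/s (20 rpm) it loses about 0.09 rad/s each second. Inertia 0.011 kg m2 (1.5 kg) nominal, 0.75 to 1.35 times that.

How it is judged:
By the outcome, as a careful person would: the job done as asked, in the order asked, and still so for the second after the job is handed in, with the robot touching nothing.
It also fails if it takes over 72 s, if anything falls off the work surface, if the arm or the gripper's body presses on something with over 40 N, if the wrist force passes 120 N, or if a joint passes its speed limit or range.

## Working session

There is one attempt and no reset: what is moved stays moved. The work goes in short steps, Python scripts to look and compute and a shell command to move; the robot and the scene stay as the last step left them, time stands still between calls to the robot, and variables do not carry over. Pictures are saved under pics/ and viewed, about 8 in all and at most 12, crops included, and the job is handed in when it is done.

```bash
mkdir -p pics; ls; python3 - <<'E'
from cell import *
import cv2,numpy as np
s=state(); print({k:np.round(v,3) for k,v in s.items()})
for n in("scene","top"):
    c=read_camera(n); print(n,c["fx"],c["cx"],c["cy"],np.round(c["T"],3).tolist())
    cv2.imwrite(f"pics/{n}0.png",c["img"][:,:,::-1])
a=cv2.imread("pics/scene0.png");b=cv2.imread("pics/top0.png")
E
```

```text
pics
{'t': np.float64(0.0), 'joints': array([ 1.148,  0.492,  1.559, -0.   ,  1.092, -0.106]), 'qvel': array([-0.   ,  0.002, -0.   , -0.   ,  0.001,  0.001]), 'tau': array([ 2.0000e-03, -6.1264e+01, -2.5819e+01,  6.9000e-02,  4.8000e-02,
       -0.0000e+00]), 'eef_pos': array([194.599, 593.673, 228.037]), 'tcp_rot': array([-3.141e+00,  1.000e-03,  1.254e+00]), 'ft_force': array([ 0.243,  0.291, -0.695]), 'moment': array([ 0.054, -0.003, -0.006]), 'opening': np.float64(0.999)}
scene 463.60333385877556 258.3402849034961 185.69936129472333 [[-0.886, 0.336, -0.321, 957.683], [0.464, 0.659, -0.591, 791.309], [0.013, -0.673, -0.74, 1163.46], [0.0, 0.0, 0.0, 1.0]]
top 350.97344065899756 251.22427007306865 190.56110287626385 [[0.001, -0.993, 0.118, 368.088], [-1.0, 0.003, 0.026, -29.115], [-0.026, -0.118, -0.993, 1455.806], [0.0, 0.0, 0.0, 1.0]]
```

View pics/scene0.png

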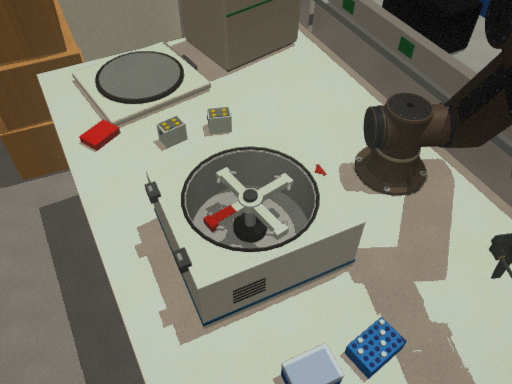

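View pics/top0.png

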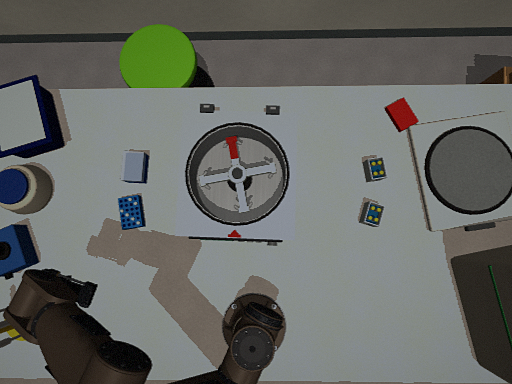

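The top view shows the rotor near (237,173), the red arm pointing away from the robot at (232,148), and the red index at (234,234). The buckets are at about (373,168) and (371,212). The rack and tip box are on the left at (131,211) and (135,166). Next I measure these.

```bash
cat > h.py <<'E'
import cv2,numpy as np
from cell import *
def ray(c,u,v):
    d=c["T"][:3,:3]@np.array([(u-c["cx"])/c["fx"],(v-c["cy"])/c["fy"],1]); return c["T"][:3,3],d/np.linalg.norm(d)
def plane(c,u,v,z):
    o,d=ray(c,u,v); return o+d*(z-o[2])/d[2]
def tri(c1,p1,c2,p2):
    o1,d1=ray(c1,*p1);o2,d2=ray(c2,*p2)
    k=np.linalg.lstsq(np.c_[d1,-d2],o2-o1,rcond=None)[0]
    a,b=o1+k[0]*d1,o2+k[1]*d2; return (a+b)/2,np.linalg.norm(a-b)
def redmask(im):
    r,g,b=[im[:,:,i].astype(int) for i in range(3)]
    return ((r>90)&(r>2.2*g)&(r>2.2*b)).astype(np.uint8)
E
python3 - <<'E'
from h import *
C={n:read_camera(n) for n in("top","scene")}
hub0={"top":(237,173),"scene":(251,195)}
E={}
for n,c in C.items():
    im=c["img"]; m=redmask(im); k,l,st,ce=cv2.connectedComponentsWithStats(m)
    for i in range(1,k):
        if st[i,4]>12: print(n,"red",st[i],ce[i].round(2))
    g=im.max(2); d=(g<75).astype(np.uint8)
    for cn in cv2.findContours(d,cv2.RETR_LIST,cv2.CHAIN_APPROX_NONE)[0]:
        if len(cn)>12:
            e=cv2.fitEllipse(cn)
            if np.hypot(e[0][0]-hub0[n][0],e[0][1]-hub0[n][1])<14: print(n,len(cn),np.round(e[0]+e[1],2))
    x,y=hub0[n]; w=75
    cv2.imwrite(f"pics/c_{n}.png",cv2.resize(im[y-w:y+w,x-w:x+w,::-1],None,fx=4,fy=4,interpolation=cv2.INTER_CUBIC))
print(tri(C["top"],hub0["top"],C["scene"],hub0["scene"]))
a=np.hstack([cv2.imread("pics/c_top.png"),cv2.imread("pics/c_scene.png")]);cv2.imwrite("pics/c1.png",cv2.resize(a,(800,400),interpolation=cv2.INTER_AREA))
E
```

```text
top red [387  98  31  32 545] [402.11 113.64]
top red [226 136  13  23 181] [232.3  146.38]
top red [228 230  13   7  50] [233.7  234.16]
top 32 [230.83 184.34   5.46  14.23]
top 29 [236.68 172.94   9.32  10.66]
top 265 [239.47 179.43  86.78  87.19]
top 193 [236.41 169.4   88.06  94.89]
top 291 [236.73 173.55 101.91 103.17]
scene red [ 80 120  39  30 660] [ 99.14 134.31]
scene red [315 165  11  10  54] [319.35 170.11]
scene red [204 206  32  22 296] [218.44 216.17]
scene 35 [249.79 195.62  11.29  12.87]
scene 335 [249.76 198.55 100.19 133.05]
scene 345 [249.6  199.13 103.47 137.04]
(array([579.71773436,  54.47302494, 214.89445279]), np.float64(0.1127460377803795))
```

View pics/c1.png

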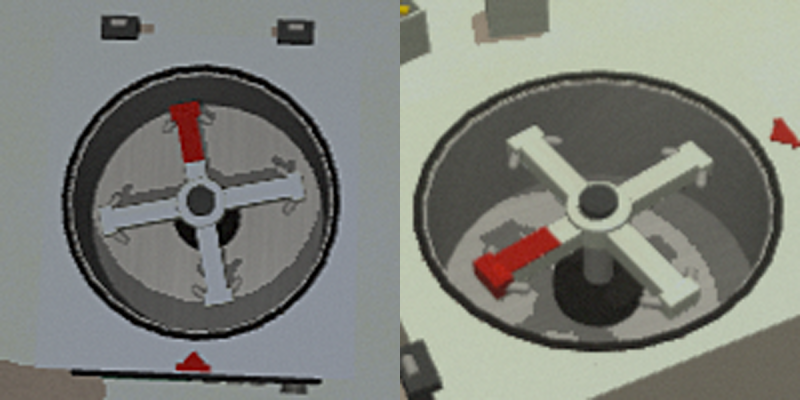

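The crops show the nut at top (236.7,172.9) and scene (249.8,195.6), with the red arm almost opposite the index. The arm pins hang downwards.

```bash
python3 - <<'E'
from h import *
C={n:read_camera(n) for n in("top","scene")};t,s=C["top"],C["scene"]
print("nut",tri(t,(236.68,172.94),s,(249.79,195.62)),plane(t,236.68,172.94,223),plane(s,249.79,195.62,223))
print("idx centroid",tri(t,(233.7,234.16),s,(319.35,170.11)),plane(t,233.7,234.16,220),plane(s,319.35,170.11,220))
print("tip",plane(t,234.4,230,220))
print("red",plane(t,232.3,146.38,203),plane(s,218.44,216.17,203))
# seal: back-project ring contour to z=225 and fit a circle
for n,c,h in(("top",t,(236.7,173)),("scene",s,(250,199))):
    d=(c["img"].max(2)<75).astype(np.uint8)
    for cn in cv2.findContours(d,cv2.RETR_LIST,cv2.CHAIN_APPROX_NONE)[0]:
        if len(cn)>250:
            e=cv2.fitEllipse(cn)
            if np.hypot(e[0][0]-h[0],e[0][1]-h[1])<3:
                P=np.array([plane(c,*p[0],225)[:2] for p in cn]); A=np.c_[2*P,np.ones(len(P))]
                k=np.linalg.lstsq(A,(P**2).sum(1),rcond=None)[0]; print("ring",n,k[:2],np.sqrt(k[2]+k[0]**2+k[1]**2))
E
```

```text
nut (array([581.66682534,  54.79762258, 213.27185083]), np.float64(3.545900285361891)) [578.50931851  55.10098675 223.        ] [586.89581092  61.22695766 223.        ]
idx centroid (array([363.60587866,  63.42493796, 219.09563769]), np.float64(4.072472352594416)) [361.97036756  64.56742393 220.        ] [365.8749774   62.99625245 220.        ]
tip [376.44048913  62.2035725  220.        ]
red [680.37122078  73.04054036 203.        ] [685.2748087   72.21132794 203.        ]
ring top [579.14428082  55.44984312] 183.715973757648
ring scene [584.34352986  56.94689492] 178.01897532422612
ring scene [585.06451674  57.63647858] 183.3796394090178
```

```bash
cat >> h.py <<'E'
AX=np.array([582.,56.]); IDX=178.0
def hh(phi,yaw):  # half extent of closed fingers (24x20) across an arm at world angle phi (deg)
    d=np.radians(phi-yaw); return 12*abs(np.sin(d))+10*abs(np.cos(d))
def fing(phi,side,gap=0,yaw=71.85,s=75):  # side -1: finger behind (clockwise of) arm, +1: ahead
    p=np.radians(phi); y=side*(14+hh(phi,yaw)+gap)
    return AX+np.array([s*np.cos(p)-y*np.sin(p), s*np.sin(p)+y*np.cos(p)])
def show(pts,ref):
    print(", ".join('{"hand":0,"x":%.3f,"y":%.3f,"z":%.3f}'%tuple((np.array(p)-ref)/1000) for p in pts))
E
python3 - <<'E'
from h import *
s0=np.array([194.7,593.9,228.7])
p0=fing(189.5,-1,14); print(p0)
show([[*p0,270],[*p0,198]],s0)
inc=[1]*2+[1.5]*3+[2]*2+[3,4,5,6,7,8,9,10]+[11]*5+[9,7,5,3]; z=[198]*20+[215,245,270,290]
phi=180.+np.cumsum(inc); print(phi)
show([[*fing(f,-1),zz] for f,zz in zip(phi,z)],np.array([*p0,198]))
E
```

```text
[500.88692386  86.29828316]
{"hand":0,"x":0.306,"y":-0.508,"z":0.041}, {"hand":0,"x":0.306,"y":-0.508,"z":-0.031}
[181.  182.  183.5 185.  186.5 188.5 190.5 193.5 197.5 202.5 208.5 215.5
 223.5 232.5 242.5 253.5 264.5 275.5 286.5 297.5 306.5 313.5 318.5 321.5]
{"hand":0,"x":0.006,"y":-0.003,"z":0.000}, {"hand":0,"x":0.005,"y":-0.004,"z":0.000}, {"hand":0,"x":0.004,"y":-0.006,"z":0.000}, {"hand":0,"x":0.004,"y":-0.008,"z":0.000}, {"hand":0,"x":0.003,"y":-0.010,"z":0.000}, {"hand":0,"x":0.003,"y":-0.012,"z":0.000}, {"hand":0,"x":0.002,"y":-0.015,"z":0.000}, {"hand":0,"x":0.001,"y":-0.019,"z":0.000}, {"hand":0,"x":0.001,"y":-0.025,"z":0.000}, {"hand":0,"x":0.000,"y":-0.032,"z":0.000}, {"hand":0,"x":0.001,"y":-0.040,"z":0.000}, {"hand":0,"x":0.003,"y":-0.050,"z":0.000}, {"hand":0,"x":0.007,"y":-0.061,"z":0.000}, {"hand":0,"x":0.014,"y":-0.073,"z":0.000}, {"hand":0,"x":0.024,"y":-0.085,"z":0.000}, {"hand":0,"x":0.036,"y":-0.095,"z":0.000}, {"hand":0,"x":0.048,"y":-0.102,"z":0.000}, {"hand":0,"x":0.060,"y":-0.108,"z":0.000}, {"hand":0,"x":0.075,"y":-0.110,"z":0.000}, {"hand":0,"x":0.090,"y":-0.110,"z":0.000}, {"hand":0,"x":0.102,"y":-0.108,"z":0.017}, {"hand":0,"x":0.111,"y":-0.105,"z":0.047}, {"hand":0,"x":0.118,"y":-0.102,"z":0.072}, {"hand":0,"x":0.122,"y":-0.099,"z":0.092}
```

```bash
python3 -m handwheel '[{"hand":0,"x":0,"y":0,"z":0.041},{"hand":0,"x":0.020,"y":-0.034,"z":0.041},{"hand":0,"x":0.040,"y":-0.067,"z":0.041},{"hand":0,"x":0.060,"y":-0.100,"z":0.041},{"hand":0,"x":0.080,"y":-0.133,"z":0.041},{"hand":0,"x":0.100,"y":-0.166,"z":0.041},{"hand":0,"x":0.120,"y":-0.199,"z":0.041},{"hand":0,"x":0.140,"y":-0.232,"z":0.041},{"hand":0,"x":0.160,"y":-0.266,"z":0.041},{"hand":0,"x":0.180,"y":-0.299,"z":0.041},{"hand":0,"x":0.200,"y":-0.332,"z":0.041},{"hand":0,"x":0.220,"y":-0.365,"z":0.041},{"hand":0,"x":0.240,"y":-0.398,"z":0.041},{"hand":0,"x":0.260,"y":-0.432,"z":0.041},{"hand":0,"x":0.280,"y":-0.465,"z":0.041},{"hand":0,"x":0.300,"y":-0.498,"z":0.041},{"hand":0,"x":0.306,"y":-0.508,"z":0.041},{"hand":0,"x":0.306,"y":-0.508,"z":0.041},{"hand":0,"x":0.306,"y":-0.508,"z":0.041}]'; python3 - <<'E'
from h import *
C={n:read_camera(n) for n in("top","scene")}
a=np.vstack([C["top"]["img"][80:280,130:330],C["scene"]["img"][100:300,150:350]])
cv2.imwrite("pics/p4.png",cv2.resize(np.hstack([a[:200],a[200:]])[:,:,::-1],(800,400)))
s=state();print(s["eef_pos"],s["tcp_rot"],s["opening"])
E
```

```text
[194.67948009 593.87817141 228.56292227] [3.14158848e+00 1.20747355e-04 1.25402320e+00] 0.9991383633006723invalid input
```

View pics/p4.png

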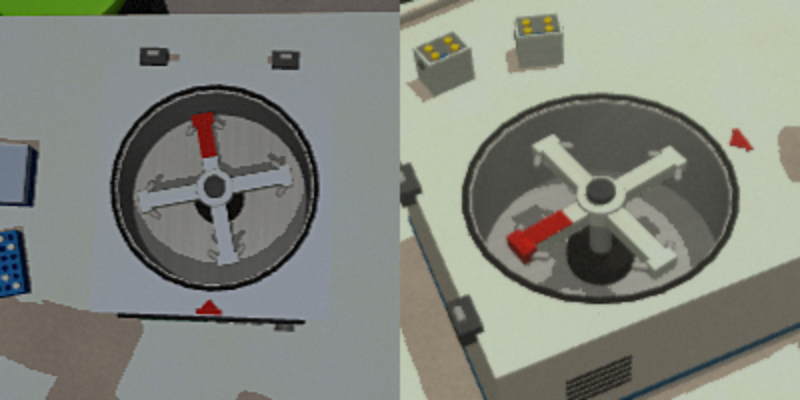

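The move was refused and the scene is unchanged. The likely cause is that every key must be present in each row, including spin.

```bash
python3 -m handwheel '[{"hand":0,"x":0,"y":0,"z":0.041,"spin":0},{"hand":0,"x":0.020,"y":-0.034,"z":0.041,"spin":0},{"hand":0,"x":0.040,"y":-0.067,"z":0.041,"spin":0},{"hand":0,"x":0.060,"y":-0.100,"z":0.041,"spin":0},{"hand":0,"x":0.080,"y":-0.133,"z":0.041,"spin":0},{"hand":0,"x":0.100,"y":-0.166,"z":0.041,"spin":0},{"hand":0,"x":0.120,"y":-0.199,"z":0.041,"spin":0},{"hand":0,"x":0.140,"y":-0.232,"z":0.041,"spin":0},{"hand":0,"x":0.160,"y":-0.266,"z":0.041,"spin":0},{"hand":0,"x":0.180,"y":-0.299,"z":0.041,"spin":0},{"hand":0,"x":0.200,"y":-0.332,"z":0.041,"spin":0},{"hand":0,"x":0.220,"y":-0.365,"z":0.041,"spin":0},{"hand":0,"x":0.240,"y":-0.398,"z":0.041,"spin":0},{"hand":0,"x":0.260,"y":-0.432,"z":0.041,"spin":0},{"hand":0,"x":0.280,"y":-0.465,"z":0.041,"spin":0},{"hand":0,"x":0.300,"y":-0.498,"z":0.041,"spin":0},{"hand":0,"x":0.306,"y":-0.508,"z":0.041,"spin":0},{"hand":0,"x":0.306,"y":-0.508,"z":0.041,"spin":0}]'; python3 - <<'E'
from h import *
s=state();print(s["t"],s["eef_pos"],s["tcp_rot"],s["opening"])
C={n:read_camera(n) for n in("top","scene")}
a=np.vstack([C["top"]["img"][80:280,130:330],C["scene"]["img"][100:300,150:350]])
cv2.imwrite("pics/p5.png",cv2.resize(np.hstack([a[:200],a[200:]])[:,:,::-1],(800,400)))
E
```

```text
t: 1.9
eef_pos: [501.8, 83.7, 269.4]
tcp_rot: [3.142, 0.0, 1.25]
ft_force: [-0.6, -0.0, -1.1]
opening: 0.006
1.9 [501.83776212  83.68661874 269.42586855] [3.14154377e+00 6.95667673e-05 1.25047415e+00] 0.00568092062372843
```

View pics/p5.png

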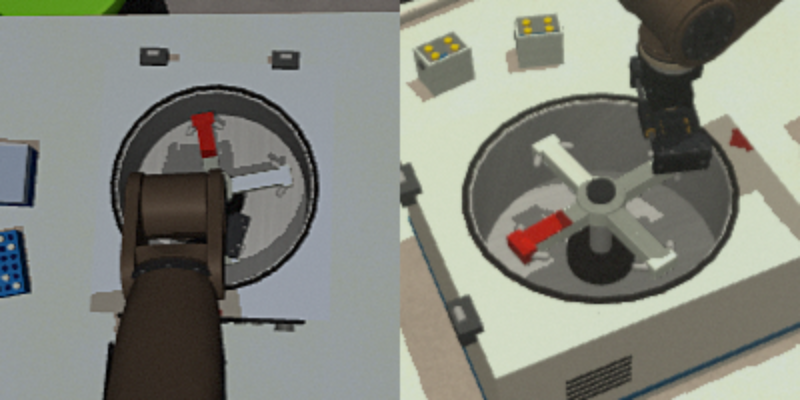

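The hand is over the gap beside the arm nearest the robot, 0.9 to 2.6 mm off target in x and y. Next I drop, approach slowly, then push.

```bash
python3 -m handwheel '[{"hand":0,"x":0,"y":0,"z":-0.03,"spin":0},{"hand":0,"x":0,"y":0,"z":-0.06,"spin":0},{"hand":0,"x":0,"y":0,"z":-0.072,"spin":0},{"hand":0,"x":0,"y":0,"z":-0.072,"spin":0},{"hand":0,"x":0.003,"y":-0.001,"z":-0.072,"spin":0},{"hand":0,"x":0.005,"y":-0.003,"z":-0.072,"spin":0},{"hand":0,"x":0.005,"y":-0.004,"z":-0.072,"spin":0},{"hand":0,"x":0.004,"y":-0.006,"z":-0.072,"spin":0},{"hand":0,"x":0.004,"y":-0.008,"z":-0.072,"spin":0}]'
python3 -m handwheel '[{"hand":0,"x":-0.001,"y":-0.002,"z":0,"spin":0},{"hand":0,"x":-0.001,"y":-0.004,"z":0,"spin":0},{"hand":0,"x":-0.002,"y":-0.007,"z":0,"spin":0},{"hand":0,"x":-0.003,"y":-0.011,"z":0,"spin":0},{"hand":0,"x":-0.003,"y":-0.017,"z":0,"spin":0},{"hand":0,"x":-0.004,"y":-0.024,"z":0,"spin":0},{"hand":0,"x":-0.003,"y":-0.032,"z":0,"spin":0},{"hand":0,"x":-0.001,"y":-0.042,"z":0,"spin":0},{"hand":0,"x":0.003,"y":-0.053,"z":0,"spin":0},{"hand":0,"x":0.010,"y":-0.065,"z":0,"spin":0},{"hand":0,"x":0.020,"y":-0.077,"z":0,"spin":0},{"hand":0,"x":0.032,"y":-0.087,"z":0,"spin":0},{"hand":0,"x":0.044,"y":-0.094,"z":0,"spin":0},{"hand":0,"x":0.056,"y":-0.100,"z":0,"spin":0},{"hand":0,"x":0.071,"y":-0.102,"z":0,"spin":0}]'
python3 -m handwheel '[{"hand":0,"x":0.015,"y":0,"z":0,"spin":0},{"hand":0,"x":0.025,"y":0.002,"z":0.022,"spin":0},{"hand":0,"x":0.034,"y":0.005,"z":0.052,"spin":0},{"hand":0,"x":0.03,"y":0.007,"z":0.085,"spin":0},{"hand":0,"x":0,"y":0.009,"z":0.11,"spin":0},{"hand":0,"x":-0.040,"y":0.009,"z":0.11,"spin":0},{"hand":0,"x":-0.080,"y":0,"z":0.11,"spin":0},{"hand":0,"x":-0.110,"y":-0.030,"z":0.11,"spin":0},{"hand":0,"x":-0.120,"y":-0.070,"z":0.11,"spin":0},{"hand":0,"x":-0.120,"y":-0.110,"z":0.11,"spin":0},{"hand":0,"x":-0.120,"y":-0.150,"z":0.11,"spin":0},{"hand":0,"x":-0.120,"y":-0.190,"z":0.11,"spin":0},{"hand":0,"x":-0.120,"y":-0.230,"z":0.11,"spin":0}]'
cat >> h.py <<'E'
TC=(579.1,55.3); IT=177.8; SC=(585.,57.3); IS=178.3
def ang(c,n):  # rotor angle (deg, 0 at index) from the red-arm mask, arm plane z=203
    m=redmask(c["img"]); k,l,st,ce=cv2.connectedComponentsWithStats(m)
    A,I=(TC,IT) if n=="top" else (SC,IS)
    for i in sorted(range(1,k),key=lambda i:-st[i,4]):
        if st[i,4]<40: break
        v=plane(c,*ce[i],203)[:2]-A; r=np.hypot(*v)
        if 60<r<130: return (np.degrees(np.arctan2(v[1],v[0]))-I)%360,r,st[i,4]
    return None
def watch(n,k=8):
    T,P=[],[]
    for _ in range(k):
        t=state()["t"]; a=ang(read_camera(n),n)
        if a: T.append(t);P.append(a[0]); print(round(t,2),np.round(a,1))
    if len(P)>2:
        p=np.unwrap(P,period=360); f=np.polyfit(T,p,1); print("rpm",f[0]/6,"angle at last",np.polyval(f,T[-1])%360,"resid",np.abs(p-np.polyval(f,T)).max())
E
python3 -c "
from h import *
watch('top',4);watch('scene',6)"
```

```text
t: 2.75
eef_pos: [504.7, 77.8, 198.3]
tcp_rot: [3.141, -0.0, 1.254]
ft_force: [0.4, -0.8, -0.4]
opening: 0.002
t: 4.0
eef_pos: [576.8, -26.1, 197.5]
tcp_rot: [3.142, 0.0, 1.253]
ft_force: [0.2, 0.5, 0.2]
opening: 0.003
t: 5.08
eef_pos: [455.4, -257.4, 308.0]
tcp_rot: [3.141, 0.0, 1.253]
ft_force: [1.0, 0.8, 0.0]
opening: 0.004
5.08 [ 86.5 101.4 192. ]
5.13 [ 93.  101.8 185. ]
5.18 [100.  101.5 190. ]
5.23 [106.9 102.  189. ]
rpm 22.74031891895767 angle at last 106.85310606123471 resid 0.1720226752598819
5.28 [111.1 105.3 243. ]
5.33 [117.8 105.1 248. ]
5.38 [124.5 104.9 252. ]
5.43 [131.2 104.1 255. ]
5.48 [138.1 103.8 261. ]
5.53 [144.7 103.  263. ]
rpm 22.449492591185678 angle at last 144.73232546226006 resid 0.07588979375432814
```

The rotor runs at about 22.5 rpm and is decaying. While it runs free, I use the full turns to calibrate each camera's view of the rotor centre and the red-arm angle.

```bash
python3 - <<'E'
from h import *
from scipy.optimize import least_squares
import json
D={"top":[],"scene":[]}
for i in range(64):
    n=("top","scene")[i%2]; t=state()["t"]; c=read_camera(n)
    m=redmask(c["img"]); k,l,st,ce=cv2.connectedComponentsWithStats(m)
    best=None
    for j in range(1,k):
        if st[j,4]>60:
            v=plane(c,*ce[j],203)[:2]
            if 60<np.hypot(*(v-AX))<130: best=(t,*v,int(st[j,4]))
    if best: D[n].append(best)
    if i<2:
        k,l,st,ce=cv2.connectedComponentsWithStats(m)
        for j in range(1,k):
            if 40<st[j,4]<70: print(n,"idx",plane(c,*ce[j],220))
json.dump(D,open("track.json","w"))
for n in D:
    d=np.array(D[n]); t=d[:,0]-5.5; p=np.unwrap(np.arctan2(d[:,2]-AX[1],d[:,1]-AX[0]))
    f=np.polyfit(t,p,2)
    def res(q):
        ph=q[3]+q[4]*t+q[5]*t*t; return np.r_[q[0]+q[2]*np.cos(ph)-d[:,1],q[1]+q[2]*np.sin(ph)-d[:,2]]
    r=least_squares(res,[*AX,103,f[2],f[1],f[0]]); q=r.x
    print(n,len(d),q[:3].round(2),"rpm@5.5",q[4]*9.549,"decel",2*q[5],"phase@5.5 deg",np.degrees(q[3])%360,"rms",np.sqrt(np.mean(r.fun**2)),d[:,3].min(),d[:,3].max())
print(state()["t"])
E
```

```text
scene idx [365.49518738  62.13176068 220.        ]
top 32 [580.84  55.28 101.78] rpm@5.5 22.732045057658375 decel -0.07734238743530174 phase@5.5 deg 321.11656610217767 rms 1.2261456643224866 136.0 194.0
scene 32 [583.27  54.69 103.46] rpm@5.5 22.91198330841901 decel -0.08778689140129048 phase@5.5 deg 320.4191365080333 rms 0.580136762608335 231.0 328.0
8.7833
```

```bash
sed -i 's/AX=np.array(\[582.,56.\])/AX=np.array([582.,55.])/; s/IDX=178.0/IDX=177.8/' h.py; cat >> h.py <<'E'
import json
from scipy.optimize import least_squares
CEN={"top":(580.84,55.28),"scene":(583.27,54.69)}
def grab(k):
    D=json.load(open("track.json"))
    for i in range(k):
        n=("scene","scene","top")[i%3]; t=state()["t"]; c=read_camera(n)
        K,l,st,ce=cv2.connectedComponentsWithStats(redmask(c["img"]))
        for j in range(1,K):
            if st[j,4]>60:
                v=plane(c,*ce[j],203)[:2]
                if 60<np.hypot(*(v-AX))<130: D[n].append((t,*v,int(st[j,4])))
    json.dump(D,open("track.json","w"))
def fit():
    D=json.load(open("track.json")); T,P,W=[],[],[]
    for n,w in(("scene",1.),("top",.5)):
        d=np.array(D[n]); T+=list(d[:,0]); P+=list(np.arctan2(d[:,2]-CEN[n][1],d[:,1]-CEN[n][0])); W+=[w]*len(d)
    o=np.argsort(T); T,P,W=np.array(T)[o],np.array(P)[o],np.array(W)[o]
    # unwrap against nominal motion
    t=T-5.5; nom=np.radians(320.75)+2.39*t-.0413*t*t; p=nom+(P-nom+np.pi)%(2*np.pi)-np.pi
    f=np.polyfit(t,p,2,w=W); print("w0",f[1],"a",2*f[0],"rms deg",np.degrees(np.std(p-np.polyval(f,t))),"late resid",np.degrees((p-np.polyval(f,t))[-8:]).round(1))
    return lambda tt:(np.degrees(np.polyval(f,tt-5.5)),np.polyval(np.polyder(f),tt-5.5)*9.549)
E
python3 - <<'E'
from h import *
grab(18); g=fit(); t=state()["t"]; print(t,g(t),state()["eef_pos"],state()["tcp_rot"])
print("red world angle at 11.5,12,12.5:",[ (x,round(g(x)[0]%360,1),round(g(x)[1],2)) for x in(4.2,11.5,12,12.5,15)])
E
```

```text
w0 2.374606758823654 a -0.07171226759081382 rms deg 0.45677119467072547 late resid [0.1 0.4 0.2 0.4 0.6 0.5 0.4 0.3]
9.6833 (np.float64(854.3697804429858), np.float64(19.810477911865263)) [ 455.67621309 -254.0756599   307.65286643] [-3.14157225e+00 -8.23336249e-05  1.25400008e+00]
red world angle at 11.5,12,12.5: [(4.2, np.float64(140.8), np.float64(23.57)), (11.5, np.float64(343.5), np.float64(18.57)), (12, np.float64(38.7), np.float64(18.22)), (12.5, np.float64(92.9), np.float64(17.88)), (15, np.float64(348.3), np.float64(16.17))]
```

```bash
python3 -m handwheel '[{"hand":0,"x":0.014,"y":0.035,"z":0,"spin":0},{"hand":0,"x":0.028,"y":0.070,"z":0,"spin":0.8},{"hand":0,"x":0.042,"y":0.105,"z":0,"spin":1.6},{"hand":0,"x":0.056,"y":0.140,"z":0,"spin":2.4},{"hand":0,"x":0.070,"y":0.175,"z":0,"spin":3.2},{"hand":0,"x":0.084,"y":0.210,"z":-0.010,"spin":3.2},{"hand":0,"x":0.095,"y":0.235,"z":-0.025,"spin":3.2},{"hand":0,"x":0.095,"y":0.235,"z":-0.045,"spin":3.2},{"hand":0,"x":0.095,"y":0.235,"z":-0.065,"spin":3.2},{"hand":0,"x":0.095,"y":0.235,"z":-0.076,"spin":3.2},{"hand":0,"x":0.095,"y":0.235,"z":-0.076,"spin":3.2},{"hand":0,"x":0.095,"y":0.235,"z":-0.076,"spin":3.2},{"hand":0,"x":0.095,"y":0.235,"z":-0.076,"spin":3.2},{"hand":0,"x":0.095,"y":0.235,"z":-0.076,"spin":3.2}]'
cat > plan.py <<'E'
from h import *
g=fit(); t0=state()["t"]; e=state()["eef_pos"]; print(t0,e,state()["tcp_rot"][2]*57.2958)
def plan(wait,L1,close,ncl):
    ts=t0+wait/12; off=-90
    red=g(ts)[0]; red=red%360; arm=red-90; w=g(ts)[1]*6/12; goal=IDX-90+360*np.ceil((arm-(IDX-90))/360)
    A=lambda i:arm+(g(ts+i/12)[0]-g(ts)[0])
    ph=[]
    for i in range(1,4): ph.append(A(i)+L1+[0,5,2,0][i])
    for i in range(4,7): ph.append(A(i)+L1)
    for i in range(7,7+ncl): ph.append(A(i)+L1-close*(i-6))
    v=ph[-1]-ph[-2]; rem=goal-ph[-1]
    # linear ramp-down of speed over N rows: sum = v*N/2
    N=int(round(2*rem/v)); sp=v*(1-np.arange(1,N+1)/N); sp*=rem/sp.sum()
    ph+=list(ph[-1]+np.cumsum(sp))
    z=[232]*3+[222,206,198]+[198]*(len(ph)-6)
    print("arm0",arm,"goal",goal,"rate/row",w,"rpm",g(ts)[1],"N",N,"start finger phi",arm+L1+10,"rows",len(ph)); print(np.diff(ph).round(1))
    return np.array([[*fing(p,1,0,87.85),zz] for p,zz in zip(ph,z)])
E
python3 - <<'E'
from plan import *
for w in(0,1,2,3,4,5): P=plan(w,7,.7,12); print(w,P[0])
E
```

```text
t: 10.85
eef_pos: [551.1, -19.3, 232.7]
tcp_rot: [3.14, 0.0, 1.533]
ft_force: [1.3, -0.2, 0.6]
opening: 0.004
w0 2.374606758823654 a -0.07171226759081382 rms deg 0.45677119467072547 late resid [0.1 0.4 0.2 0.4 0.6 0.5 0.4 0.3]
10.85 [551.06818024 -19.28893361 232.69005627] 87.83434658638845
arm0 180.2549616986047 goal 447.8 rate/row 9.505772284377514 rpm 19.011544568755028 N 25 start finger phi 197.2549616986047 rows 43
[6.5 7.4 9.4 9.4 9.3 8.6 8.6 8.6 8.5 8.5 8.5 8.4 8.4 8.4 8.4 8.3 8.3 8.2
 7.9 7.5 7.2 6.8 6.5 6.1 5.8 5.5 5.1 4.8 4.4 4.1 3.8 3.4 3.1 2.7 2.4 2.
 1.7 1.4 1.  0.7 0.3 0. ]
0 [5.23090590e+02 2.55404254e-01 2.32000000e+02]
arm0 189.746762523538 goal 447.8 rate/row 9.47723976590982 rpm 18.95447953181964 N 23 start finger phi 206.746762523538 rows 41
[6.4 7.4 9.4 9.3 9.3 8.6 8.6 8.5 8.5 8.5 8.4 8.4 8.4 8.4 8.3 8.3 8.3 8.1
 7.8 7.4 7.  6.7 6.3 5.9 5.5 5.2 4.8 4.4 4.1 3.7 3.3 3.  2.6 2.2 1.8 1.5
 1.1 0.7 0.4 0. ]
1 [533.15197319  -9.11243813 232.        ]
arm0 199.21002994380274 goal 447.8 rate/row 9.448707247442124 rpm 18.89741449488425 N 20 start finger phi 216.21002994380
[... 440 characters left out ...]
.9 4.4 4.  3.5 3.  2.5 2.  1.5 1.  0.5 0. ]
3 [556.27045783 -21.28188731 232.        ]
arm0 218.05096457032664 goal 447.8 rate/row 9.391642210506733 rpm 18.783284421013466 N 16 start finger phi 235.05096457032664 rows 34
[6.3 7.3 9.3 9.3 9.2 8.5 8.5 8.4 8.4 8.4 8.4 8.3 8.3 8.3 8.2 8.2 8.2 8.3
 7.8 7.2 6.7 6.1 5.6 5.  4.4 3.9 3.3 2.8 2.2 1.7 1.1 0.6 0. ]
4 [568.39783764 -24.07326407 232.        ]
arm0 227.4286317765857 goal 447.8 rate/row 9.363109692039039 rpm 18.726219384078078 N 14 start finger phi 244.4286317765857 rows 32
[6.3 7.3 9.3 9.2 9.2 8.5 8.4 8.4 8.4 8.4 8.3 8.3 8.3 8.2 8.2 8.2 8.2 8.3
 7.6 7.  6.4 5.7 5.1 4.5 3.8 3.2 2.5 1.9 1.3 0.6 0. ]
5 [580.36692803 -24.82211488 232.        ]
```

```bash
python3 - <<'E'
from plan import *
P=plan(3,7,.7,12); c=np.array([550.9,-18.7,231.7])
R=np.round(P-c); 
def pr(R): print(",\n".join('{"hand":0,"x":%.3f,"y":%.3f,"z":%.3f,"spin":0}'%tuple(r/1000) for r in R))
pr(R[:17]); print("B"); pr(R[17:]-R[16])
E
```

```text
w0 2.374606758823654 a -0.07171226759081382 rms deg 0.45677119467072547 late resid [0.1 0.4 0.2 0.4 0.6 0.5 0.4 0.3]
10.85 [551.06818024 -19.28893361 232.69005627] 87.83434658638845
arm0 208.64476395939903 goal 447.8 rate/row 9.420174728974429 rpm 18.840349457948857 N 18 start finger phi 225.64476395939903 rows 36
[6.4 7.3 9.3 9.3 9.3 8.5 8.5 8.5 8.4 8.4 8.4 8.4 8.3 8.3 8.3 8.2 8.2 8.4
 7.9 7.4 6.9 6.4 5.9 5.4 4.9 4.4 4.  3.5 3.  2.5 2.  1.5 1.  0.5 0. ]
{"hand":0,"x":0.005,"y":-0.003,"z":0.000,"spin":0},
{"hand":0,"x":0.014,"y":-0.005,"z":0.000,"spin":0},
{"hand":0,"x":0.023,"y":-0.006,"z":0.000,"spin":0},
{"hand":0,"x":0.035,"y":-0.006,"z":-0.010,"spin":0},
{"hand":0,"x":0.046,"y":-0.004,"z":-0.026,"spin":0},
{"hand":0,"x":0.058,"y":-0.001,"z":-0.034,"spin":0},
{"hand":0,"x":0.070,"y":0.005,"z":-0.034,"spin":0},
{"hand":0,"x":0.081,"y":0.012,"z":-0.034,"spin":0},
{"hand":0,"x":0.091,"y":0.020,"z":-0.034,"spin":0},
{"hand":0,"x":0.099,"y":0.030,"z":-0.034,"spin":0},
{"hand":0,"x":0.105,"y":0.040,"z":-0.034,"spin":0},
{"hand":0,"x":0.109,"y":0.051,"z":-0.034,"spin":0},
{"hand":0,"x":
[... 533 characters left out ...]
.044,"z":0.000,"spin":0},
{"hand":0,"x":-0.054,"y":0.046,"z":0.000,"spin":0},
{"hand":0,"x":-0.061,"y":0.047,"z":0.000,"spin":0},
{"hand":0,"x":-0.067,"y":0.047,"z":0.000,"spin":0},
{"hand":0,"x":-0.073,"y":0.047,"z":0.000,"spin":0},
{"hand":0,"x":-0.078,"y":0.047,"z":0.000,"spin":0},
{"hand":0,"x":-0.082,"y":0.047,"z":0.000,"spin":0},
{"hand":0,"x":-0.085,"y":0.046,"z":0.000,"spin":0},
{"hand":0,"x":-0.088,"y":0.045,"z":0.000,"spin":0},
{"hand":0,"x":-0.091,"y":0.045,"z":0.000,"spin":0},
{"hand":0,"x":-0.092,"y":0.044,"z":0.000,"spin":0},
{"hand":0,"x":-0.093,"y":0.044,"z":0.000,"spin":0},
{"hand":0,"x":-0.094,"y":0.044,"z":0.000,"spin":0},
{"hand":0,"x":-0.094,"y":0.044,"z":0.000,"spin":0}
```

```bash
python3 -m handwheel '[{"hand":0,"x":0,"y":0,"z":0,"spin":0},{"hand":0,"x":0,"y":0,"z":0,"spin":0},{"hand":0,"x":0,"y":0,"z":0,"spin":0},{"hand":0,"x":0.005,"y":-0.003,"z":0.000,"spin":0},
{"hand":0,"x":0.014,"y":-0.005,"z":0.000,"spin":0},
{"hand":0,"x":0.023,"y":-0.006,"z":0.000,"spin":0},
{"hand":0,"x":0.035,"y":-0.006,"z":-0.010,"spin":0},
{"hand":0,"x":0.046,"y":-0.004,"z":-0.026,"spin":0},
{"hand":0,"x":0.058,"y":-0.001,"z":-0.034,"spin":0},
{"hand":0,"x":0.070,"y":0.005,"z":-0.034,"spin":0},
{"hand":0,"x":0.081,"y":0.012,"z":-0.034,"spin":0},
{"hand":0,"x":0.091,"y":0.020,"z":-0.034,"spin":0},
{"hand":0,"x":0.099,"y":0.030,"z":-0.034,"spin":0},
{"hand":0,"x":0.105,"y":0.040,"z":-0.034,"spin":0},
{"hand":0,"x":0.109,"y":0.051,"z":-0.034,"spin":0},
{"hand":0,"x":0.111,"y":0.063,"z":-0.034,"spin":0},
{"hand":0,"x":0.111,"y":0.074,"z":-0.034,"spin":0},
{"hand":0,"x":0.110,"y":0.084,"z":-0.034,"spin":0},
{"hand":0,"x":0.108,"y":0.094,"z":-0.034,"spin":0},
{"hand":0,"x":0.104,"y":0.106,"z":-0.034,"spin":0}]'
python3 -m handwheel '[{"hand":0,"x":-0.006,"y":0.011,"z":0.000,"spin":0},
{"hand":0,"x":-0.013,"y":0.021,"z":0.000,"spin":0},
{"hand":0,"x":-0.021,"y":0.029,"z":0.000,"spin":0},
{"hand":0,"x":-0.030,"y":0.036,"z":0.000,"spin":0},
{"hand":0,"x":-0.038,"y":0.040,"z":0.000,"spin":0},
{"hand":0,"x":-0.046,"y":0.044,"z":0.000,"spin":0},
{"hand":0,"x":-0.054,"y":0.046,"z":0.000,"spin":0},
{"hand":0,"x":-0.061,"y":0.047,"z":0.000,"spin":0},
{"hand":0,"x":-0.067,"y":0.047,"z":0.000,"spin":0},
{"hand":0,"x":-0.073,"y":0.047,"z":0.000,"spin":0},
{"hand":0,"x":-0.078,"y":0.047,"z":0.000,"spin":0},
{"hand":0,"x":-0.082,"y":0.047,"z":0.000,"spin":0},
{"hand":0,"x":-0.085,"y":0.046,"z":0.000,"spin":0},
{"hand":0,"x":-0.088,"y":0.045,"z":0.000,"spin":0},
{"hand":0,"x":-0.091,"y":0.045,"z":0.000,"spin":0},
{"hand":0,"x":-0.092,"y":0.044,"z":0.000,"spin":0},
{"hand":0,"x":-0.093,"y":0.044,"z":0.000,"spin":0},
{"hand":0,"x":-0.094,"y":0.044,"z":0.000,"spin":0},
{"hand":0,"x":-0.094,"y":0.044,"z":0.000,"spin":0}]'
cat > look.py <<'E'
from h import *
import sys
for n in("scene","top")*3:
    t=state()["t"]; c=read_camera(n); K,l,st,ce=cv2.connectedComponentsWithStats(redmask(c["img"]))
    for j in range(1,K):
        if st[j,4]>60:
            v=plane(c,*ce[j],203)[:2]-CEN[n]
            if 60<np.hypot(*v)<130: print(n,round(t,2),"red off index deg",round(((np.degrees(np.arctan2(v[1],v[0]))-(178.05 if n=="scene" else 177.57)+180)%360)-180,2),st[j,4])
    if n=="scene": a=c["img"][100:300,150:350]
    else: b=c["img"][80:280,130:330]
cv2.imwrite(sys.argv[1],cv2.resize(np.hstack([b,a])[:,:,::-1],(800,400)))
print(state()["eef_pos"],state()["ft_force"])
E
python3 look.py pics/p6.png
```

```text
t: 12.52
eef_pos: [654.4, 87.8, 197.8]
tcp_rot: [3.141, -0.0, 1.533]
ft_force: [-0.4, -0.3, -0.5]
opening: 0.004
t: 14.1
eef_pos: [560.7, 130.9, 197.6]
tcp_rot: [3.142, -0.0, 1.533]
ft_force: [1.2, 0.0, 0.8]
opening: 0.005
scene 14.1 red off index deg -4.15 136
top 14.15 red off index deg -2.74 119
scene 14.2 red off index deg -3.47 133
scene 14.3 red off index deg -4.02 135
top 14.35 red off index deg -1.58 69
[560.76833211 130.91665944 197.63320831] [-0.40813706 -0.05799598  1.08457539]
```

View pics/p6.png

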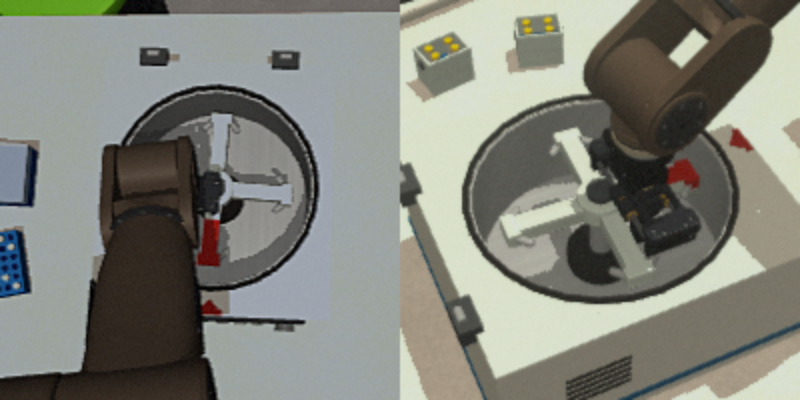

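The rotor is caught and nearly at rest. The red arm (210,243 in the left crop) points at the index but is partly hidden. I ease off, lift clear and measure.

```bash
python3 -m handwheel '[{"hand":0,"x":-0.002,"y":0,"z":0,"spin":0},{"hand":0,"x":-0.005,"y":0,"z":0,"spin":0},{"hand":0,"x":-0.008,"y":0,"z":0.020,"spin":0},{"hand":0,"x":-0.008,"y":0,"z":0.055,"spin":0},{"hand":0,"x":-0.008,"y":0,"z":0.090,"spin":0},{"hand":0,"x":-0.030,"y":0.030,"z":0.100,"spin":0},{"hand":0,"x":-0.050,"y":0.060,"z":0.100,"spin":0},{"hand":0,"x":-0.070,"y":0.090,"z":0.100,"spin":0},{"hand":0,"x":-0.090,"y":0.120,"z":0.100,"spin":0},{"hand":0,"x":-0.110,"y":0.150,"z":0.100,"spin":0},{"hand":0,"x":-0.120,"y":0.185,"z":0.100,"spin":0},{"hand":0,"x":-0.120,"y":0.220,"z":0.100,"spin":0},{"hand":0,"x":-0.120,"y":0.220,"z":0.100,"spin":0}]'
python3 look.py pics/p7.png
```

```text
t: 15.48
eef_pos: [439.5, 355.3, 297.7]
tcp_rot: [3.141, -0.002, 1.537]
ft_force: [-0.8, -1.3, 0.5]
opening: 0.003
scene 15.48 red off index deg -3.07 251
top 15.53 red off index deg -2.8 190
scene 15.58 red off index deg -3.07 251
top 15.63 red off index deg -2.75 191
scene 15.68 red off index deg -3.06 250
top 15.73 red off index deg -2.86 190
[440.87792881 349.94544681 297.7247133 ] [-0.50189727 -0.09265968  0.76918809]
```

View pics/p7.png

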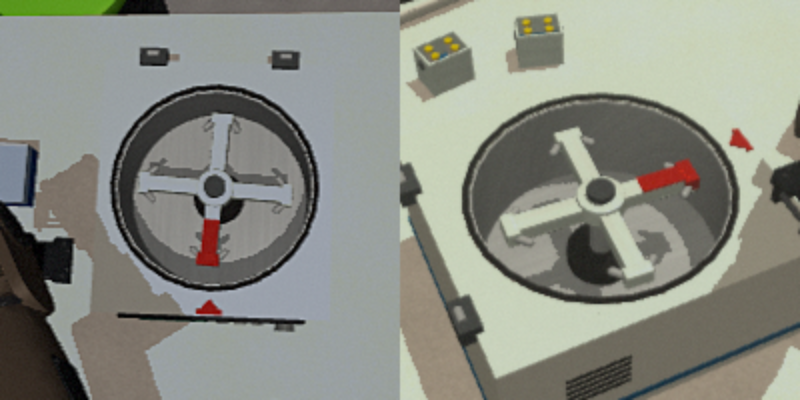

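It is at rest 2.8 to 3.1° short of the index in both views. I'll nudge it very slowly by the arm opposite the red one, where the scene camera still sees the red arm.

```bash
python3 -m handwheel '[{"hand":0,"x":0.020,"y":-0.031,"z":0,"spin":0},{"hand":0,"x":0.041,"y":-0.062,"z":0,"spin":0},{"hand":0,"x":0.061,"y":-0.094,"z":0,"spin":0},{"hand":0,"x":0.082,"y":-0.125,"z":0,"spin":0},{"hand":0,"x":0.102,"y":-0.157,"z":0,"spin":0},{"hand":0,"x":0.123,"y":-0.188,"z":0,"spin":0},{"hand":0,"x":0.143,"y":-0.220,"z":0,"spin":0},{"hand":0,"x":0.164,"y":-0.251,"z":0,"spin":0},{"hand":0,"x":0.184,"y":-0.282,"z":0,"spin":0},{"hand":0,"x":0.205,"y":-0.314,"z":0,"spin":0},{"hand":0,"x":0.225,"y":-0.345,"z":0,"spin":0},{"hand":0,"x":0.225,"y":-0.345,"z":-0.01,"spin":0},{"hand":0,"x":0.225,"y":-0.345,"z":-0.04,"spin":0},{"hand":0,"x":0.225,"y":-0.345,"z":-0.07,"spin":0},{"hand":0,"x":0.225,"y":-0.345,"z":-0.095,"spin":0},{"hand":0,"x":0.225,"y":-0.345,"z":-0.100,"spin":0},{"hand":0,"x":0.225,"y":-0.345,"z":-0.100,"spin":0},{"hand":0,"x":0.225,"y":-0.345,"z":-0.100,"spin":0}]'
python3 -m handwheel '[{"hand":0,"x":0,"y":0.002,"z":0,"spin":0},{"hand":0,"x":0,"y":0.004,"z":0,"spin":0},{"hand":0,"x":0,"y":0.006,"z":0,"spin":0},{"hand":0,"x":0,"y":0.0075,"z":0,"spin":0},{"hand":0,"x":0,"y":0.0085,"z":0,"spin":0},{"hand":0,"x":0,"y":0.009,"z":0,"spin":0},{"hand":0,"x":0,"y":0.0095,"z":0,"spin":0},{"hand":0,"x":0,"y":0.010,"z":0,"spin":0},{"hand":0,"x":0,"y":0.0105,"z":0,"spin":0},{"hand":0,"x":0,"y":0.011,"z":0,"spin":0},{"hand":0,"x":0,"y":0.0115,"z":0,"spin":0},{"hand":0,"x":0,"y":0.012,"z":0,"spin":0},{"hand":0,"x":0,"y":0.0125,"z":0,"spin":0},{"hand":0,"x":0,"y":0.013,"z":0,"spin":0},{"hand":0,"x":0,"y":0.0134,"z":0,"spin":0},{"hand":0,"x":0,"y":0.0138,"z":0,"spin":0},{"hand":0,"x":0,"y":0.0142,"z":0,"spin":0},{"hand":0,"x":0,"y":0.0145,"z":0,"spin":0}]'
python3 look.py pics/p8.png
```

```text
t: 17.28
eef_pos: [666.1, 5.5, 198.9]
tcp_rot: [3.14, -0.0, 1.533]
ft_force: [0.6, 0.1, 0.1]
opening: 0.006
t: 18.78
eef_pos: [665.7, 20.5, 197.7]
tcp_rot: [3.142, -0.0, 1.533]
ft_force: [0.4, -0.1, 0.0]
opening: 0.003
scene 18.78 red off index deg -3.77 241
scene 18.88 red off index deg -3.72 245
scene 18.98 red off index deg -3.69 246
[665.69148751  20.43041821 197.67922816] [-0.19095456 -0.28837277  0.07578735]
```

View pics/p8.png

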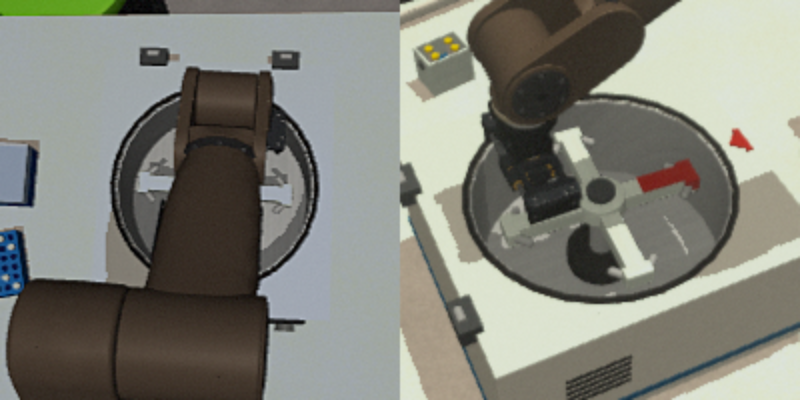

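The hand is just short of contact. The reading moved only 0.65°, which I put down to the hand's shadow on the red arm. I continue slowly.

```bash
python3 -m handwheel '[{"hand":0,"x":0,"y":0.0003,"z":0,"spin":0},{"hand":0,"x":0,"y":0.0006,"z":0,"spin":0},{"hand":0,"x":0,"y":0.0009,"z":0,"spin":0},{"hand":0,"x":0,"y":0.0012,"z":0,"spin":0},{"hand":0,"x":0,"y":0.0015,"z":0,"spin":0},{"hand":0,"x":0,"y":0.0018,"z":0,"spin":0},{"hand":0,"x":0,"y":0.0021,"z":0,"spin":0},{"hand":0,"x":0,"y":0.0024,"z":0,"spin":0},{"hand":0,"x":0,"y":0.0027,"z":0,"spin":0},{"hand":0,"x":0,"y":0.0029,"z":0,"spin":0},{"hand":0,"x":0,"y":0.0031,"z":0,"spin":0},{"hand":0,"x":0,"y":0.0033,"z":0,"spin":0},{"hand":0,"x":0,"y":0.0034,"z":0,"spin":0},{"hand":0,"x":0,"y":0.0035,"z":0,"spin":0}]'
python3 look.py pics/p9.png
```

```text
t: 20.25
eef_pos: [665.7, 23.9, 197.7]
tcp_rot: [3.142, -0.0, 1.533]
ft_force: [0.3, 0.5, 0.4]
opening: 0.007
scene 20.25 red off index deg -3.73 245
scene 20.35 red off index deg -3.75 244
scene 20.45 red off index deg -3.78 243
[665.69968261  23.90182534 197.67995712] [-1.04551691 -0.22675101 -0.03456096]
```

Still no contact. I keep going in small steps.

```bash
python3 -m handwheel '[{"hand":0,"x":0,"y":0.0003,"z":0,"spin":0},{"hand":0,"x":0,"y":0.0006,"z":0,"spin":0},{"hand":0,"x":0,"y":0.0009,"z":0,"spin":0},{"hand":0,"x":0,"y":0.0012,"z":0,"spin":0},{"hand":0,"x":0,"y":0.0015,"z":0,"spin":0},{"hand":0,"x":0,"y":0.0018,"z":0,"spin":0},{"hand":0,"x":0,"y":0.0021,"z":0,"spin":0},{"hand":0,"x":0,"y":0.0024,"z":0,"spin":0},{"hand":0,"x":0,"y":0.0026,"z":0,"spin":0},{"hand":0,"x":0,"y":0.0028,"z":0,"spin":0},{"hand":0,"x":0,"y":0.0029,"z":0,"spin":0},{"hand":0,"x":0,"y":0.003,"z":0,"spin":0}]'
python3 look.py pics/p9.png
python3 -m handwheel '[{"hand":0,"x":0,"y":0.0003,"z":0,"spin":0},{"hand":0,"x":0,"y":0.0006,"z":0,"spin":0},{"hand":0,"x":0,"y":0.0009,"z":0,"spin":0},{"hand":0,"x":0,"y":0.0012,"z":0,"spin":0},{"hand":0,"x":0,"y":0.0014,"z":0,"spin":0},{"hand":0,"x":0,"y":0.0016,"z":0,"spin":0},{"hand":0,"x":0,"y":0.0018,"z":0,"spin":0},{"hand":0,"x":0,"y":0.0019,"z":0,"spin":0},{"hand":0,"x":0,"y":0.002,"z":0,"spin":0}]'
python3 look.py pics/p9.png
```

```text
t: 21.55
eef_pos: [665.7, 26.9, 197.7]
tcp_rot: [-3.142, -0.0, 1.533]
ft_force: [0.8, 0.4, 0.4]
opening: 0.005
scene 21.55 red off index deg -1.09 246
scene 21.65 red off index deg -0.87 247
scene 21.75 red off index deg -0.87 243
[665.69120541  26.91234547 197.68995573] [ 0.03179104 -0.79649878  0.86076999]
t: 22.6
eef_pos: [665.7, 28.9, 197.7]
tcp_rot: [3.142, -0.0, 1.533]
ft_force: [0.3, -0.2, 0.0]
opening: 0.004
scene 22.6 red off index deg -0.71 240
scene 22.7 red off index deg -0.83 243
scene 22.8 red off index deg -0.86 240
[665.69473399  28.87989879 197.6703769 ] [ 0.16633364 -0.24742383  0.42390894]
```

It moved about 2.9° and stopped. I back off, lift clear and check.

```bash
python3 -m handwheel '[{"hand":0,"x":0,"y":-0.003,"z":0,"spin":0},{"hand":0,"x":0,"y":-0.008,"z":0,"spin":0},{"hand":0,"x":0,"y":-0.010,"z":0.020,"spin":0},{"hand":0,"x":0,"y":-0.010,"z":0.055,"spin":0},{"hand":0,"x":0,"y":-0.010,"z":0.090,"spin":0},{"hand":0,"x":0,"y":-0.030,"z":0.110,"spin":0},{"hand":0,"x":-0.025,"y":-0.060,"z":0.110,"spin":0},{"hand":0,"x":-0.050,"y":-0.090,"z":0.110,"spin":0},{"hand":0,"x":-0.075,"y":-0.120,"z":0.110,"spin":0},{"hand":0,"x":-0.100,"y":-0.150,"z":0.110,"spin":0},{"hand":0,"x":-0.125,"y":-0.180,"z":0.110,"spin":0},{"hand":0,"x":-0.150,"y":-0.210,"z":0.110,"spin":0},{"hand":0,"x":-0.175,"y":-0.240,"z":0.110,"spin":0},{"hand":0,"x":-0.200,"y":-0.270,"z":0.110,"spin":0},{"hand":0,"x":-0.210,"y":-0.290,"z":0.110,"spin":0},{"hand":0,"x":-0.210,"y":-0.290,"z":0.110,"spin":0},{"hand":0,"x":-0.210,"y":-0.290,"z":0.110,"spin":0}]'
python3 look.py pics/p10.png; python3 - <<'E'
from h import *
c=read_camera("top"); im=c["img"]
cv2.imwrite("pics/p11.png",cv2.resize(im[100:250,170:300,::-1],None,fx=4,fy=4,interpolation=cv2.INTER_CUBIC))
E
```

```text
t: 24.32
eef_pos: [455.0, -262.2, 307.8]
tcp_rot: [3.141, 0.0, 1.531]
ft_force: [0.6, -0.4, -0.3]
opening: 0.001
scene 24.32 red off index deg 0.16 237
top 24.37 red off index deg -0.09 141
scene 24.42 red off index deg 0.23 238
top 24.47 red off index deg -0.14 150
scene 24.52 red off index deg 0.15 237
top 24.57 red off index deg -0.3 148
[ 456.15063389 -260.35115589  307.6174849 ] [-0.19097025 -0.67295621 -0.35456859]
```

View pics/p11.png

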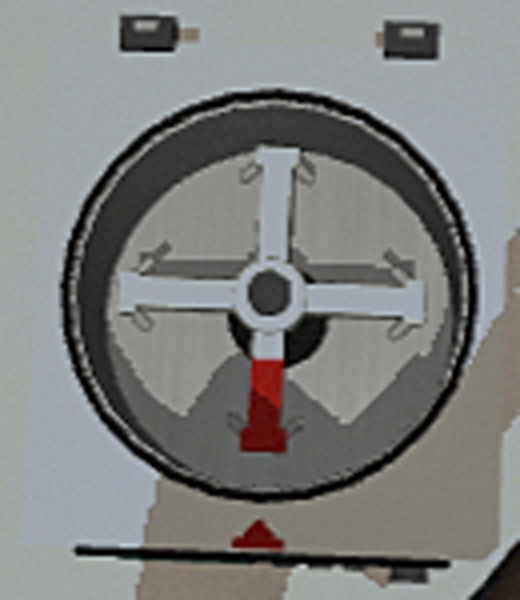

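View pics/p10.png

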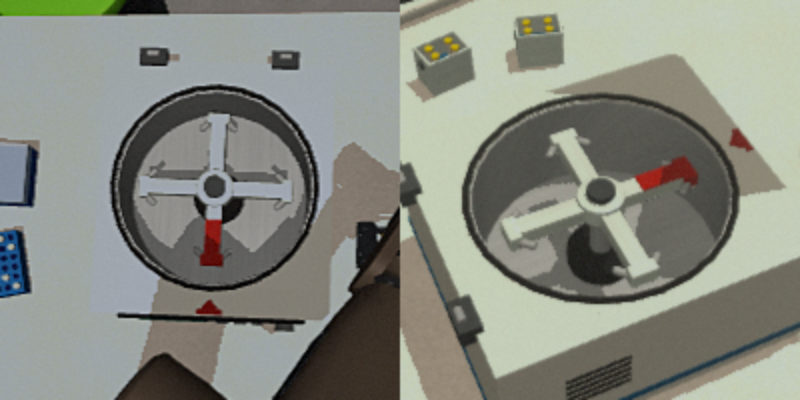

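The picture agrees. The line through the arm ends, (276,153) to (263,445), extrapolates to x≈260 at the index tip (258,520), under 0.5° off. The rotor is at rest and the hand is clear.

```bash
python3 -c "
from cell import *
print(job_done(), state()['t'])"
```

```text
the job is handed in; nothing more can be done
the job is handed in; nothing more can be done
```

The job is handed in after about 25 s of the 72 s allowed. The rotor is at rest with its red arm at the index, and the hand is clear.

- **Spin:** I pushed the rotor anticlockwise with closed fingers and let go at about 4.2 s. I measured 22.8 rpm at 5.5 s and 19.8 rpm at 9.7 s. The fit to those readings gives 23.6 rpm at release (one earlier fit nearer 24), and it was still about 18 to 19 rpm when I caught it. It ran untouched for about 8 s.
- **Catch:** I brought the finger in ahead of an arm at the rotor's own speed, let the arm close on it at about 10 mm/s by plan, and slowed it over roughly 70°. The actual contact speed was not measured. Wrist force was read only at the end of each move, and stayed at noise level (about 1 N).
- **Stop:** The rotor first came to rest about 3° short, and both cameras agreed on that. A slow nudge on the opposite arm brought it in; contact came a few mm later than my geometry predicted.
- **Final check:** The last images read +0.2° (scene camera) and −0.1 to −0.3° (top camera) from the index, with no steady drift over 0.3 s. A line drawn through the arms in the picture agreed to within about 0.5°.

I never moved the hand near the buckets, tube rack or tip box. They looked undisturbed where visible, but I did not measure their positions again at the end.

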